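# Shut and latch the clear pegboard box

### The job

Push the open lid of the clear box fully shut with the fingertips, and only then push the steel latch lever over, past its centre, so that it snaps across and stays over the closed lid. Nothing is to be gripped or lifted: the box stays hooked down on its pegboard, and the strainer spoon, the spatula and the jar stay where they are.

Things in the scene. Friction and masses are not known exactly. Their poses are not given: they have to be found in the camera images.
- board: Low free-standing stainless pegboard, 360 mm wide (y), 135 mm high, face towards the robot; origin at the foot of the middle of its face, x away from the robot, z up. It cannot move. The clear box hangs by a spring clip on the middle of its face; they turn together about the vertical
- lid_hinge (a point): Middle of the lid's hinge line, fixed on the clear box, 106 mm above the counter on the box's pegboard side. The box is 100 mm deep (x), 130 mm wide (y), 75 mm high, its underside 28 mm above the counter; the pegboard's face is 8 mm beyond the hinge line. Axes (the box's own): x level, from the latch side nearest the robot towards the hinge, y along the hinge line, z up
- lid_edge (a point): Middle of the lid's free edge, on its outer face, 100 mm from the hinge line. The lid is a clear plate with a grey rim, 136 mm wide, 4 mm thick; its outer face lies 4 mm outside the hinge line. Shut, this point is 110 mm above the counter, on the robot's side. Axes are the lid's: x from free edge to hinge, z out of the outer face
- lid (a joint): Lid angle in rad: 0 shut, positive open (1.5 nearly upright). Open, the lid rises from the hinge up and towards the robot, its outer face looking up and away from the robot. A stiff hinge keeps it where it is left: about 1 N at the free edge pushes it shut
- lever_pivot (a point): Middle of the latch lever's level pivot pin, a point fixed on the box, 116.5 mm above the counter, at the middle of the box's width, 16 mm before the face of its robot-side wall. Same axes as lid_hinge
- lever_tip (a point): Axis of the round cross grip (10 mm diameter, 36 mm long along y) at the end of the steel latch lever, 66 mm from the pivot. The arm is 22 mm wide, 6 mm thick; a 30 mm nose at the pivot swings down onto the lid's edge when flipped. Unlatched, this point is 32 mm nearer the robot than the pivot and 58 mm above it; latched, 32 mm beyond and 58 mm above
- lever (a joint): Lever angle in rad about the pivot pin: 0 = unlatched, leaning 0.5 rad from upright towards the robot; 1.0 = latched, leaning 0.5 rad beyond upright over the lid. An over-centre spring: it resists up to the middle, 0.5 (upright), then snaps by itself to the other stop. A level push of 3 to 6 N on the cross grip, away from the robot, flips it; let the fingers rise with it, or rubbing may bind it
- box (a joint): How far the box has been lifted on its spring clip, m: 0 = hooked fully down
- strainer: Steel strainer spoon lying on the counter, 300 mm long, round bowl 92 mm wide and 26 mm high at its +x end; origin under its middle, x along the handle. A bystander
- spatula: Perforated steel spatula with a black handle lying on the counter, 300 mm long, blade 81 mm wide at its +x end, 18 mm high; origin under its middle. A bystander
- jar: Glass spice jar with steel cap standing on the counter beside the box, 48 mm wide, 85 mm high; origin at the centre of its underside. A bystander

How it is judged:
On the way, in this order (a step that is already met when the one before it is completed fails the run):
1. the lid is pushed shut while the lever is still unlatched (value of joint lid below 0.06 rad and value of joint lever below 0.3 rad), for 0.2 s.
2. the lever has snapped over the closed lid (value of joint lid below 0.06 rad and value of joint lever above 0.9 rad), for 0.2 s.
At the end, for the whole second after the job is handed in: The lid is shut (under 0.06 rad), the lever rests at its latched stop (over 0.9 rad), the box is hooked down on the pegboard (lifted less than 6 mm), and strainer spoon, spatula and jar are within 30 mm of where they were (all of step 2 and value of joint box below 0.006 m and distance of each of strainer, spatula, jar from where it was at the start of the episode below 0.03 m); the robot touches nothing.
It fails at once if the lever is flipped past its centre while the lid is open (value of joint lever above 0.55 rad and value of joint lid above 0.12 rad).
It fails at once if the box is lifted on its clip by over 8 mm (value of joint box above 0.008 m).
It fails at once if the strainer is lifted, carried or knocked more than 30 mm away (distance of strainer from where it was at the start of the episode above 0.03 m).
It fails at once if the spatula is lifted, carried or knocked more than 30 mm away (distance of spatula from where it was at the start of the episode above 0.03 m).
It fails at once if the jar is lifted, carried or knocked more than 30 mm away (distance of jar from where it was at the start of the episode above 0.03 m).
It also fails if it takes over 48 s, if anything falls off the work surface, if the arm or the gripper's body presses on something with over 40 N, if the wrist force passes 120 N, or if a joint passes its speed limit or range.

### The arm

A 6-joint arm with a two-finger parallel gripper is mounted at the origin on the work surface. World frame = base frame: x ahead of the robot, y to its left, z up, the work surface at z = 0. Lengths are in m, angles in rad, forces in N, time in s.
With the tool pointing down it reaches from about 0.35 to 0.95 m from the base axis. Payload 17.4 kg.
Tool frame: the origin (TCP) lies on the centre line of the jaws, within the pads' length; the fingertips stand 25 mm ahead of it and the grasp point (between the pads) lies 6 mm ahead of it; z points along the fingers, x is the direction in which the jaws open and shut, and the axes are right-handed (so a half turn about z gives the same grasp; the last joint's range is limited). The gripper opens to 93 mm and grips with 3 to 60 N. Pads are 15 mm wide; open, the fingers measure 128 mm over their backs; the gripper's body (75 mm by 188 mm) begins 65 mm behind the grasp point.
Start: joints at [-0.038, 0.116, 1.442, -0, 1.584, -0.038], TCP at [0.675, -0, 0.244] pointing down, gripper open.
Joint ranges: [-2.83, 2.83], [-0.83, 2.19], [0.07, 2.5], [-1.14, 4.28], [0.01, 3], [-2.97, 2.97]. Speed limits (rad/s): [1.89, 1.89, 2.22, 3.14, 3.14, 3.14].

### API

Orientations are given as a rotation vector (axis times angle).
In Python, from station import bot gives the robot as it stands.
- The arm moves only by the tool send_rows, never from a script. Its argument "moves" is a list of rows, each a list of 3 entries, a list of its own where there are three numbers: the opening, from 0 (shut) to 1 (fully open), then the shift along the tool's x, y, z in m, then the turn about the tool's z in rad. In form: [[grip, [dx, dy, dz], turn], ...]. A call has 1 to 20 rows; each row is the pose to reach, as a shift and turn from the pose commanded when the call began, along the tool's axes at that moment; what a row does not reach only later rows make up. A row lasts 1/10 s, in which the tool goes at most 50 mm and 8.59 degrees, less where a joint would pass 70% of its speed; a pose out of reach is approached as far as the arm can. A call with a gripper value outside its range is refused whole. The fingers move at their own pace and stop on an object; "force" is the grip in N (left out, the last holds). Time passes only in rows, so rows that repeat a pose let the fingers close. It gives the time, the measured TCP pose, the force and the opening at its end, in the units of the state.
- bot.get_obs(): the state, without advancing time (a new reading comes with each control period).
- bot.camera(name): name is "scene" or "side" or "wrist"; returns a dict with "frame" (420x560x3 uint8, red, green, blue), "fx", "fy", "cx", "cy" (pixels), "distortion" ([k1, k2, p1, p2, k3] as OpenCV has them; the pictures are not rectified), "position" and "rotation" of the camera in the world; the wrist camera has in their place "hand_eye" (4x4, takes a point from camera to tool coordinates, whose origin is the TCP and whose axes are the tool frame's). Camera axes: x right, y up, looking along -z (the intrinsics and any distortion apply to the point x, -y, -z); pixel columns grow to the right and rows downward; lengths in m; the calibration is good to about 2 mm. A picture is of the moment at which its call begins: read the wrist's pose just before it. There is no depth.
- bot.hand_in(): hands the job in, once; it reports no verdict.
The state is a dict: "time": time; "joint_positions": joint angles; "joint_velocities": joint speeds; "effort": joint torques, N m; "tool_pos": TCP position; "tcp_rot": TCP orientation; "contact_force": force on the tool from outside, world axes, zero at the start; "moment": the same for the moment, N m; "gripper_width": finger opening in m.
Only numpy, scipy, OpenCV 4.12 (cv2) and the standard library are available. Lean on these libraries where they do the work, as an engineer would, in place of code of your own. Each camera call takes 0.05 s, during which the arm holds its last target. There are 200 camera calls.

## Working session

There is one attempt and no reset: what is moved stays moved. The work goes in short steps, Python scripts to look and compute and a tool call to move; the robot and the scene stay as the last step left them, time stands still between calls to the robot, and variables do not carry over. Pictures are saved under pics/ and viewed, about 8 in all and at most 12, crops included, and the job is handed in when it is done.

Besides the shell and the picture viewer there is one more tool, called after "Request:" by a JSON object that holds its "op" and its "data". send_rows: Moves the arm, as the interface text tells. Its arguments: {"type":"object","properties":{"moves":{"type":"array","items":{"type":"array"}},"force":{"type":"number"}},"required":["moves"]}

```bash
mkdir -p pics; cat > h.py <<'E'
import numpy as np, cv2
from station import bot
from scipy.spatial.transform import Rotation as R
def cam(n):
    o=bot.get_obs(); c=bot.camera(n)
    if n=="wrist":
        T=np.eye(4);T[:3,:3]=R.from_rotvec(o["tcp_rot"]).as_matrix();T[:3,3]=o["tool_pos"]
        M=T@np.array(c["hand_eye"]);c["position"]=M[:3,3];c["rotation"]=M[:3,:3]
    c["K"]=np.array([[c["fx"],0,c["cx"]],[0,c["fy"],c["cy"]],[0,0,1.]]);return c
def ray(c,uv):
    p=cv2.undistortPoints(np.array([[uv]],float),c["K"],np.array(c["distortion"],float))[0,0]
    d=np.array(c["rotation"])@np.array([p[0],-p[1],-1]);return np.array(c["position"]),d/np.linalg.norm(d)
def onz(c,uv,z):
    p,d=ray(c,uv);return p+d*(z-p[2])/d[2]
def tri(c1,u1,c2,u2):
    p,d=ray(c1,u1);q,e=ray(c2,u2)
    s=np.linalg.lstsq(np.c_[d,-e],q-p,rcond=None)[0];a=p+s[0]*d;b=q+s[1]*e
    return (a+b)/2,np.linalg.norm(a-b)
def proj(c,P):
    P=np.atleast_2d(P);q=(P-np.array(c["position"]))@np.array(c["rotation"])*[1,-1,-1]
    return cv2.projectPoints(q,np.zeros(3),np.zeros(3),c["K"],np.array(c["distortion"],float))[0][:,0]
E
python3 - <<'E'
from h import *
import pickle
for n in("scene","side","wrist"):
    c=cam(n);cv2.imwrite(f"pics/{n}0.png",c["frame"][:,:,::-1]);pickle.dump(c,open(n+".pkl","wb"))
    print(n,np.round(c["position"],3),np.round(-np.array(c["rotation"])[:,2],2),c["fx"])
o=bot.get_obs();print(o["time"],o["tool_pos"],o["tcp_rot"],o["gripper_width"],R.from_rotvec(o["tcp_rot"]).as_matrix().round(3))
E
```

```text
Traceback (most recent call last):
IndexError: too many indices for array: array is 1-dimensional, but 2 were indexed
```

View pics/scene0.png

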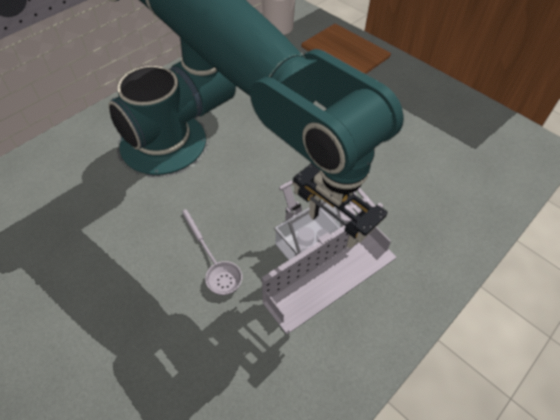

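The scene view looks from behind the board. The board is at about (330,270), the box at (310,230) under the gripper, and the strainer at (210,250). Camera rotation is a rotation vector, so I'll fix the helper.

```bash
sed -i 's/    c\["K"\]=/    if np.ndim(c["rotation"])==1: c["rotation"]=R.from_rotvec(c["rotation"]).as_matrix() if len(c["rotation"])==3 else R.from_quat(c["rotation"]).as_matrix()\n    c["K"]=/' h.py
python3 - <<'E'
from h import *
import pickle
print(bot.camera("scene")["rotation"])
for n in("scene","side","wrist"):
    c=cam(n);cv2.imwrite(f"pics/{n}1.png",c["frame"][:,:,::-1]);pickle.dump(c,open(n+".pkl","wb"))
    print(n,np.round(c["position"],3),np.round(-np.array(c["rotation"])[:,2],2),c["fx"])
o=bot.get_obs();print(o["time"],o["tool_pos"],o["tcp_rot"],o["gripper_width"],R.from_rotvec(o["tcp_rot"]).as_matrix().round(3))
E
```

```text
[0.59005017 0.23538248 0.75847767]
scene [ 0.969 -0.473  1.039] [-0.4   0.42 -0.81] 455.0560714945079
side [0.52  0.784 0.674] [ 0.01 -0.82 -0.57] 435.50553231987027
wrist [0.676 0.079 0.384] [-0.   -0.29 -0.96] 320.9251433884089
0.25 [6.74929122e-01 2.37059759e-06 2.43327066e-01] [-3.14158801e+00 -7.03391532e-05  8.10095217e-04] 0.09319390406072599 [[ 1.     0.    -0.001]
 [ 0.    -1.     0.   ]
 [-0.001 -0.    -1.   ]]
```

View pics/side1.png

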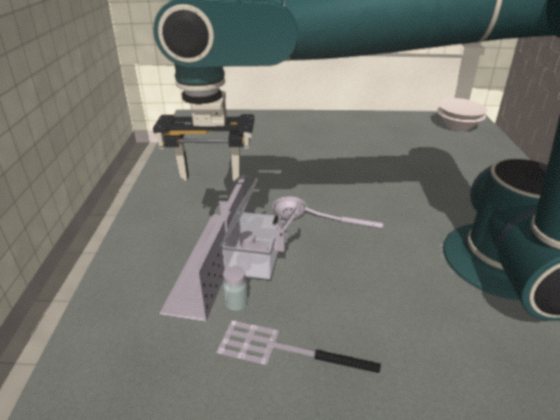

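View pics/wrist1.png

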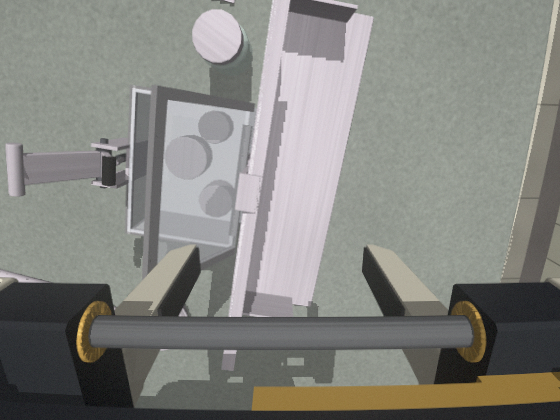

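Wrist view: cross grip (15,145)–(15,195), pivot near (108,163), hinge line about (252,105)–(236,245), and lid free edge about (155,88)–(148,270). The jar is at (218,36). Side view: lid edge about (243,183), lever about (285,225), jar (235,290), spatula (300,350).

```bash
python3 - <<'E'
from h import *
import pickle
w=pickle.load(open("wrist.pkl","rb"));s=pickle.load(open("side.pkl","rb"))
for n,uv,z in[("gripA",(15,147),.1745),("gripB",(15,194),.1745),("pivA",(99,142),.1165),("pivB",(99,186),.1165),("pivM",(108,163),.1165),("hA",(253,106),.106),("hB",(236,245),.106),("wallL",(134,90),.103),("wallR",(129,233),.103),("jar",(218,36),.085),("boardtop",(290,0),.135),("boardbot",(228,370),.135)]:
    print(n,onz(w,uv,z).round(4))
for z in(.18,.19,.2,.21):print(z,onz(w,(157,88),z).round(3))
f=cv2.resize(s["frame"][140:320,160:400],None,fx=3.3,fy=3.3,interpolation=cv2.INTER_CUBIC)
cv2.imwrite("pics/sidecrop.png",f[:,:,::-1])
E
```

```text
gripA [0.4973 0.0592 0.1745]
gripB [0.4896 0.0266 0.1745]
pivA [0.5239 0.0565 0.1165]
pivB [0.518  0.0189 0.1165]
pivM [0.5291 0.0388 0.1165]
hA [0.6529 0.0841 0.106 ]
hB [ 0.6338 -0.0406  0.106 ]
wallL [0.5529 0.0981 0.103 ]
wallR [ 0.5318 -0.0299  0.103 ]
jar [0.6225 0.1423 0.085 ]
boardtop [0.6824 0.1547 0.135 ]
boardbot [ 0.6244 -0.1603  0.135 ]
0.18 [0.601 0.094 0.18 ]
0.19 [0.605 0.093 0.19 ]
0.2 [0.608 0.092 0.2  ]
0.21 [0.612 0.092 0.21 ]
```

View pics/sidecrop.png

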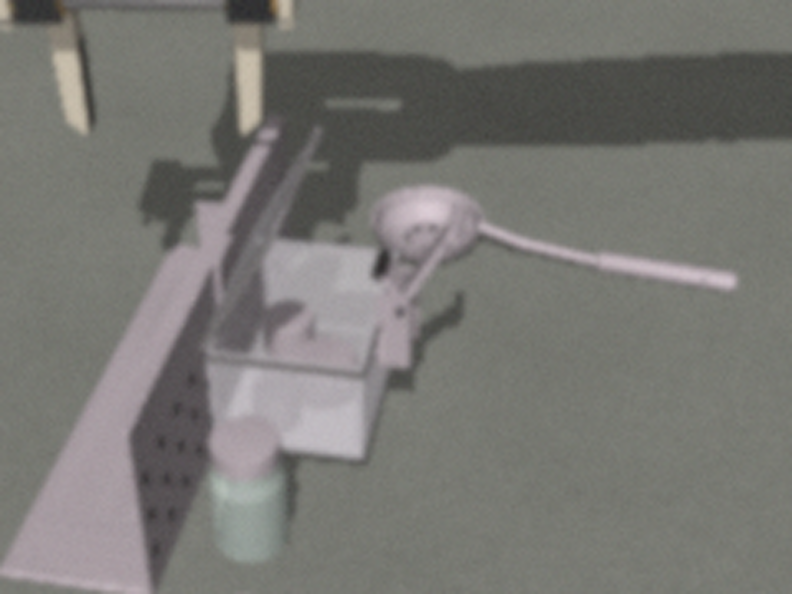

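Estimates from these two views: yaw about -0.165 rad, hinge ≈ (0.641, 0.020), pivot ≈ (0.527, 0.038), grip ≈ (0.494, 0.043), and lid open about 1.13 rad with its edge near z 0.2. The sizes agree with those given. Next I'll raise, shut the fingers, turn so tool y lies along box +x, and stand just beyond the lid.

Request:
{"op": "send_rows", "data": {"moves": [[0,[0,0,-0.04],0],[0,[-0.01,-0.01,-0.04],-0.14],[0,[-0.022,-0.018,-0.04],-0.28],[0,[-0.022,-0.018,-0.04],-0.42],[0,[-0.022,-0.018,-0.04],-0.56],[0,[-0.022,-0.018,-0.04],-0.7],[0,[-0.022,-0.018,-0.04],-0.84],[0,[-0.022,-0.018,-0.04],-0.98],[0,[-0.022,-0.018,-0.04],-1.12],[0,[-0.022,-0.018,-0.04],-1.26],[0,[-0.022,-0.018,-0.04],-1.4],[0,[-0.022,-0.018,-0.04],-1.4],[0,[-0.022,-0.018,-0.04],-1.4],[0,[-0.022,-0.018,-0.04],-1.4]], "force": 20}}

```text
time: 1.65
tool_pos: [0.653, 0.018, 0.2836]
tcp_rot: [2.406, 2.02, -0.0]
contact_force: [0.8, -0.3, 0.2]
gripper_width: 0.0003
```

```bash
python3 - <<'E'
from h import *
import pickle
im=[]
for n in("side","wrist"):
    c=cam(n);pickle.dump(c,open(n+"2.pkl","wb"));im.append(c)
o=bot.get_obs();print(o["time"],o["tool_pos"],o["gripper_width"],R.from_rotvec(o["tcp_rot"]).as_matrix().round(3).tolist(),im[1]["position"])
a=cv2.resize(im[0]["frame"][60:320,140:400],(400,400),interpolation=cv2.INTER_CUBIC)
b=cv2.resize(im[1]["frame"],(400,300))
f=np.zeros((400,800,3),np.uint8);f[:,:400]=a;f[:300,400:]=b
cv2.imwrite("pics/two2.png",f[:,:,::-1])
E
```

```text
1.75 [0.65300292 0.01801524 0.2836286 ] 0.0005104488320441292 [[0.172, 0.985, -0.0], [0.985, -0.172, 0.0], [0.0, -0.0, -1.0]] [0.57495363 0.03081443 0.42443902]
```

View pics/two2.png

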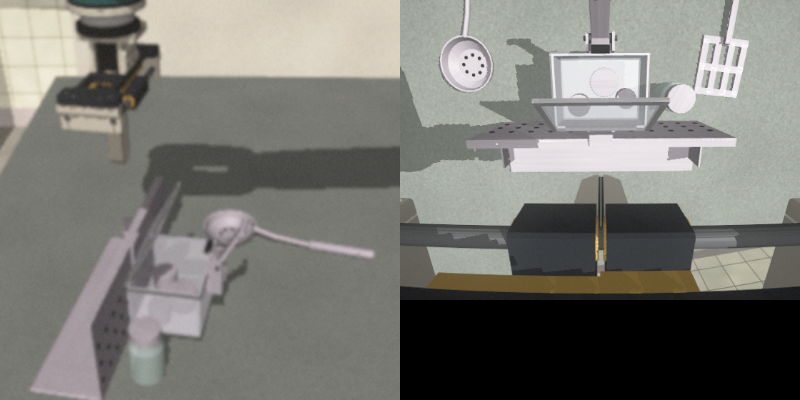

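The picture shows the gripper shut and square to the box, centred on its width, just beyond the lid. The lid edge is at (535–668,100), the jar at (680,97), and the fingers at (600,190). I'll descend behind the lid and start sweeping towards the robot.

Request:
{"op": "send_rows", "data": {"moves": [[0,[0,0,0.03],0],[0,[0,0,0.06],0],[0,[0,0,0.085],0],[0,[0,0,0.087],0],[0,[0,-0.008,0.087],0],[0,[0,-0.016,0.087],0],[0,[0,-0.022,0.087],0],[0,[0,-0.028,0.087],0],[0,[0,-0.034,0.088],0],[0,[0,-0.04,0.091],0],[0,[0,-0.046,0.094],0],[0,[0,-0.051,0.097],0]]}}

```text
time: 2.95
tool_pos: [0.6023, 0.0267, 0.1863]
tcp_rot: [2.403, 2.024, 0.0]
contact_force: [1.3, -0.5, -0.3]
gripper_width: 0.0003
```

Request:
{"op": "send_rows", "data": {"moves": [[0,[0,-0.006,0.005],0],[0,[0,-0.012,0.01],0],[0,[0,-0.018,0.016],0],[0,[0,-0.022,0.022],0],[0,[0,-0.025,0.028],0],[0,[0,-0.028,0.034],0],[0,[0,-0.03,0.04],0],[0,[0,-0.031,0.045],0],[0,[0,-0.031,0.049],0],[0,[0,-0.031,0.052],0],[0,[0,-0.031,0.052],0]]}}

```text
time: 4.05
tool_pos: [0.5723, 0.0319, 0.1351]
tcp_rot: [2.403, 2.024, 0.0]
contact_force: [-4.1, -0.2, 5.2]
gripper_width: 0.0004
```

```bash
python3 - <<'E'
from h import *
import pickle
im=[]
for n in("side","wrist"):
    c=cam(n);pickle.dump(c,open(n+"3.pkl","wb"));im.append(c)
o=bot.get_obs();print(o["time"],o["tool_pos"],o["contact_force"])
a=cv2.resize(im[0]["frame"][130:310,190:370],(400,400),interpolation=cv2.INTER_CUBIC)
b=cv2.resize(im[1]["frame"],(400,300))
f=np.zeros((400,800,3),np.uint8);f[:,:400]=a;f[:300,400:]=b
cv2.imwrite("pics/two3.png",f[:,:,::-1])
E
```

```text
4.15 [0.57229359 0.03195003 0.13514506] [-3.96861572  0.22511653  5.73578985]
```

View pics/two3.png

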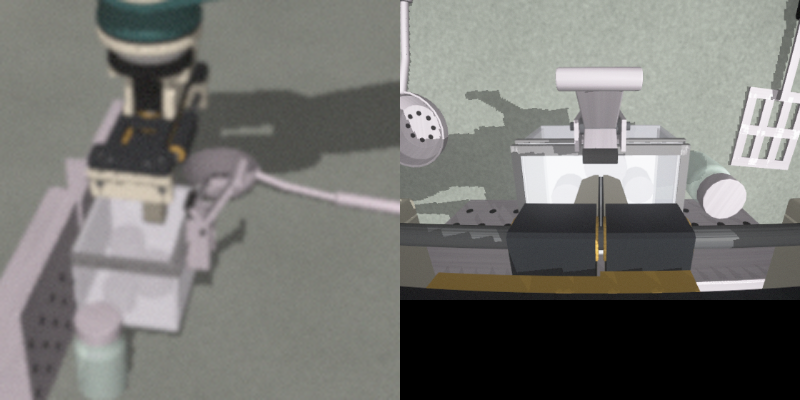

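The lid now lies flat or nearly so. In the right picture its grey edge is at (515–688,148), the lever is unlatched with its grip at (600,78), and the reading is 5 N upward. I'll press a little further to be sure it is shut.

Request:
{"op": "send_rows", "data": {"moves": [[0,[0,0,0.001],0],[0,[0,0,0.002],0],[0,[0,0,0.003],0],[0,[0,0,0.003],0]]}}

```text
time: 4.55
tool_pos: [0.5725, 0.0319, 0.1347]
tcp_rot: [2.402, 2.023, 0.002]
contact_force: [-16.1, -0.7, 31.2]
gripper_width: 0.0006
```

Contact at tip z 0.110 is stiff at 31 N, which matches the shut lid's height. Next I'll rise clear, cross over the lever, and look.

Request:
{"op": "send_rows", "data": {"moves": [[0,[0,0,-0.03],0],[0,[0,0,-0.07],0],[0,[0,0,-0.103],0],[0,[0,-0.03,-0.108],0],[0,[0,-0.06,-0.108],0],[0,[0,-0.09,-0.108],0],[0,[0,-0.106,-0.108],0],[0,[0,-0.106,-0.108],0],[0,[0,-0.106,-0.108],0]]}}

```text
time: 5.45
tool_pos: [0.4682, 0.0499, 0.2399]
tcp_rot: [2.402, 2.024, 0.001]
contact_force: [0.2, -0.3, 0.4]
gripper_width: 0.0005
```

```bash
python3 - <<'E'
from h import *
import pickle
im=[]
for n in("side","scene"):
    c=cam(n);pickle.dump(c,open(n+"4.pkl","wb"));im.append(c)
o=bot.get_obs();print(o["time"],o["tool_pos"],o["contact_force"])
a=cv2.resize(im[0]["frame"][130:310,190:370],(400,400),interpolation=cv2.INTER_CUBIC)
b=cv2.resize(im[1]["frame"][150:330,240:420],(400,400),interpolation=cv2.INTER_CUBIC)
cv2.imwrite("pics/two4.png",np.hstack([a,b])[:,:,::-1])
E
```

```text
5.55 [0.46843694 0.04981288 0.23953125] [ 0.08233588  0.01492884 -0.50729201]
```

View pics/two4.png

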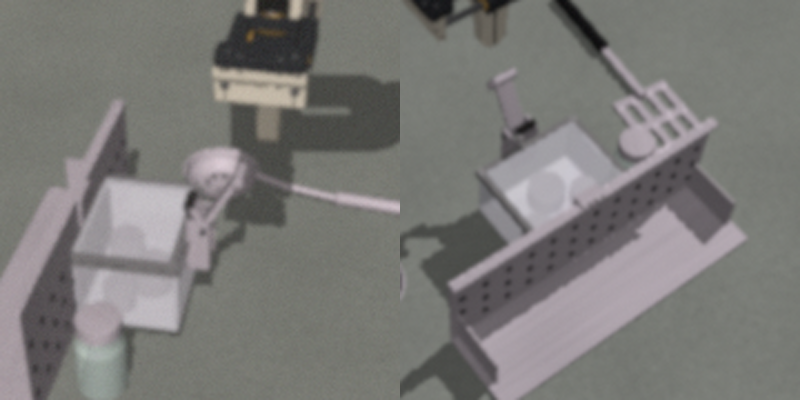

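The lid lies flat and shut, the lever is unlatched (grip at (240,165) left, (505,75) right), and the bystanders have not moved. Next I'll lower the fingertips in front of the cross grip and start pushing.

Request:
{"op": "send_rows", "data": {"moves": [[0,[0,0,0.03],0],[0,[0,0,0.046],0],[0,[0,0,0.046],0],[0,[0,0.006,0.046],0],[0,[0,0.01,0.046],0],[0,[0,0.014,0.046],0],[0,[0,0.018,0.045],0],[0,[0,0.022,0.043],0]]}}

```text
time: 6.35
tool_pos: [0.4898, 0.0462, 0.197]
tcp_rot: [2.403, 2.024, 0.0]
contact_force: [-2.2, -0.2, 0.0]
gripper_width: 0.0004
```

Request:
{"op": "send_rows", "data": {"moves": [[0,[0,0.004,-0.002],0],[0,[0,0.008,-0.0035],0],[0,[0,0.012,-0.0045],0],[0,[0,0.016,-0.0055],0],[0,[0,0.02,-0.006],0],[0,[0,0.024,-0.0065],0],[0,[0,0.027,-0.0065],0],[0,[0,0.03,-0.0065],0],[0,[0,0.033,-0.0065],0]]}}

```text
time: 7.25
tool_pos: [0.5222, 0.0405, 0.2031]
tcp_rot: [2.403, 2.024, -0.0]
contact_force: [0.5, 0.4, -0.5]
gripper_width: 0.0006
```

```bash
python3 - <<'E'
from h import *
im=[cam("side"),cam("scene")]
o=bot.get_obs();print(o["time"],o["tool_pos"],o["contact_force"])
a=cv2.resize(im[0]["frame"][130:310,190:370],(400,400),interpolation=cv2.INTER_CUBIC)
b=cv2.resize(im[1]["frame"][150:330,240:420],(400,400),interpolation=cv2.INTER_CUBIC)
cv2.imwrite("pics/two5.png",np.hstack([a,b])[:,:,::-1])
E
```

```text
7.35 [0.52218612 0.04053389 0.20307575] [ 0.14915201  0.15824839 -0.38271823]
```

View pics/two5.png

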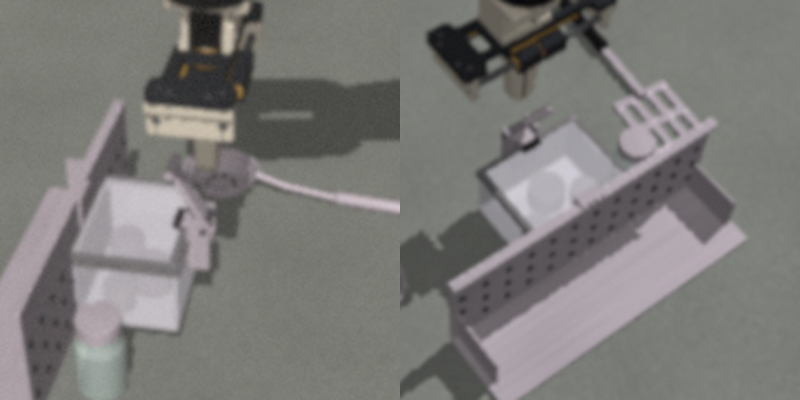

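The lever has gone over: its grip is now at (178,170) left and (540,112) right, beyond the pivot, and the force has fallen to zero. I'll withdraw straight back, then up.

Request:
{"op": "send_rows", "data": {"moves": [[0,[0,-0.02,0],0],[0,[0,-0.05,0],0],[0,[0,-0.06,-0.03],0],[0,[0,-0.06,-0.07],0],[0,[0,-0.06,-0.11],0],[0,[0,-0.06,-0.11],0],[0,[0,-0.06,-0.11],0],[0,[0,-0.06,-0.11],0]]}}

```text
time: 8.15
tool_pos: [0.4626, 0.0508, 0.3119]
tcp_rot: [-2.402, -2.023, 0.002]
contact_force: [-0.8, 0.4, -0.3]
gripper_width: 0.0007
```

```bash
python3 - <<'E'
from h import *
im=[cam("side"),cam("wrist")]
o=bot.get_obs();print(o["time"],o["tool_pos"],o["contact_force"])
# expected grip axis/pivot/lid-edge latched, box frame -> pixels
bx=np.array([.986,-.168,0]);by=np.array([.168,.986,0]);pv=np.array([.5265,.038,.1165])
P=[pv+s*.032*bx+[0,0,.058]+k*.018*by for s in(1,-1) for k in(1,-1)]+[pv+.016*bx+[0,0,-.0065]+k*.068*by for k in(1,-1)]
F=[]
for c in im:
    f=c["frame"].copy()
    for p in proj(c,P).round().astype(int): cv2.circle(f,tuple(int(v) for v in p),2,(255,0,0),-1)
    F.append(f)
a=cv2.resize(F[0][130:310,190:370],(400,400),interpolation=cv2.INTER_CUBIC)
b=cv2.resize(F[1][:280,100:500],(400,280));b=np.vstack([b,np.zeros((120,400,3),np.uint8)])
cv2.imwrite("pics/two6.png",np.hstack([a,b])[:,:,::-1])
E
```

```text
8.25 [0.46256273 0.05077021 0.31179189] [ 0.03566216  0.12872962 -0.55774375]
```

View pics/two6.png

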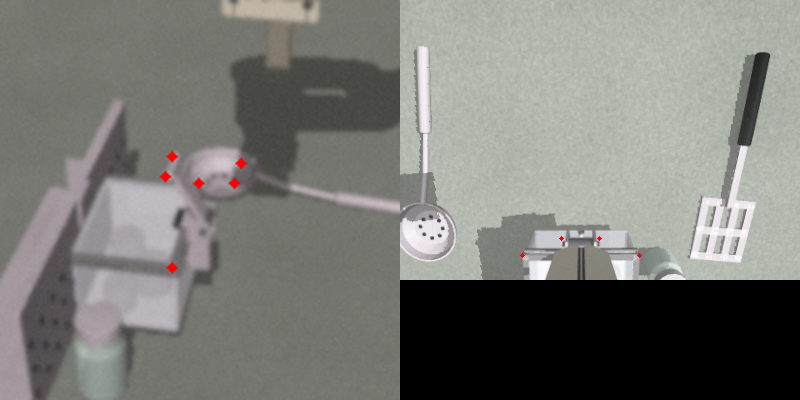

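The grip sits on the marks predicted for the latched stop, (171,157) and (165,177). The lid edge sits on its shut-height marks, the jar, spoon and spatula are in place, and the arm is clear, so I'll hand in.

```bash
python3 -c "
from station import bot
print(bot.hand_in())"
```

```text
the job is handed in; nothing more can be done
None
```

I pushed the lid shut from its outer side with closed fingertips, then pushed the cross grip from the robot's side until the lever snapped over. I then withdrew and handed in at about 8 s; the hand-in gave no verdict.

- **Lid:** the fingertips met stiff contact at a height of 0.110 m, which is the shut height. To confirm this I pressed to about 31 N; the picture after withdrawing shows the lid flat.
- **Lever:** the push read about 2 N at first contact and fell to zero after the snap. In the last side picture the grip matches the predicted latched position. I did not measure the angle more finely than that.
- **Surroundings:** in the pictures the jar, spoon and spatula show no visible movement and the box looks hooked down, both judged by eye. The arm was clear of everything, with contact force under 1 N.

No check failed or disagreed.

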